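# Throw over the pawl and wind the box clamp open

## Robot

A 6-joint arm with a two-finger parallel gripper is mounted at the origin on the work surface. World frame = base frame: x ahead of the robot, y to its left, z up, the work surface at z = 0. Lengths are in mm, angles in rad, forces in N, time in s.
With the tool pointing down it reaches from about 325 to 875 mm from the base axis. Payload 4.4 kg.
Tool frame: the origin (TCP) lies on the centre line of the jaws, within the pads' length; the fingertips stand ahead of it and the grasp point (between the pads) lies 6 mm ahead of it (ctrl.tcp_to_tips is the z of the fingertips in the tool frame, in mm); z points along the fingers, y is the direction in which the jaws open and shut (so a half turn about z gives the same grasp; the last joint's range is limited). The gripper opens to 85 mm and grips with 20 to 120 N. Pads are 22 mm wide; open, the fingers measure 114 mm over their backs; the gripper's body (76 mm by 85 mm) begins 54 mm behind the grasp point. The pads swing forward as they close: fully open they stand 13 mm farther back than shut.
Start: joints at [-1.438, 0.207, 1.542, -0, 1.393, -0.15], TCP at [160.439, -552.166, 256.282] pointing down, gripper open.
Joint ranges: [-2.73, 2.73], [-0.86, 2.22], [0.23, 2.46], [-1.11, 4.25], [0.08, 2.63], [-2.82, 2.82]. Speed limits (rad/s): [2.79, 2.79, 3.14, 3.14, 3.14, 3.14].

## Interface

Orientations are given as a 3x3 rotation matrix whose columns are the frame's x, y, z axes.
In Python, from plant import ctrl, sensors, optics gives the robot as it stands. Calls block until the motion is done:
- ctrl.move_ptp(position, orientation): joint-space move of the TCP to a pose.
- ctrl.move_l(position, rot=None, vel=150, threshold=None): straight line of the TCP; rot=None keeps the orientation; vel is the mean speed in mm/s. With threshold (N) it stops when the force on the tool has changed by that much, and returns True; else False.
- ctrl.set_joints(angles): joint-space move.
- ctrl.gripper_to(opening, force=None): finger opening in mm; force is the grip in N (None keeps the last); returns when the fingers have stopped.
- ctrl.hold(seconds).
- ctrl.solve_ik(position, orientation): joint angles nearest the present ones, or None.
- sensors.read_state(): the state.
- optics.grab_frame(name): name is "side" or "top" or "wrist"; returns (picture, depth): 400x640x3 uint8, red, green, blue; 400x640 float32, mm along the optical axis (not along the pixel's ray), 0 where there is no reading.
- optics.camera_params(name): a dict with "mtx" (3x3 intrinsics, pixels), "R" (3x3) and "t" (3): a world point X has camera coordinates R X + t; the wrist camera has in their place "T_tool_cam" (4x4, takes a point from camera to tool coordinates, whose origin is the TCP and whose axes are the flange's). Camera axes: x right, y down, z forward; pixel columns grow to the right and rows downward; lengths in mm; the calibration is good to about 2 mm. A picture is of the moment at which its call begins: read the wrist's pose just before it. camera_params takes no time and is no camera call.
A pose or a line that the arm cannot do raises ctrl.MotionError and nothing moves.
- ctrl.finish_job(): hands the job in, once; it reports no verdict.
The state is a dict: "t": time; "q": joint angles; "qvel": joint speeds; "tau": joint torques, N m; "eef_pos": TCP position; "eef_rot": TCP orientation; "force": force on the tool from outside, world axes, zero at the start; "wrist_torque": the same for the moment, N m; "grip_width": finger opening in mm.
Only numpy, scipy, OpenCV 4.12 (cv2) and the standard library are available. Lean on these libraries where they do the work, as an engineer would, in place of code of your own. Each camera call takes 0.05 s, during which the arm holds its last target.

## Task

Open the box clamp on the packing bench: its pawl is hooked under a ratchet tooth, so first ease the crank a little tighter (clockwise) to free it, then push the pawl's finger lever right over so that the pawl lies thrown back clear of the wheel, and wind the crank backward (counter-clockwise, more than a full turn) until the sliding jaw is hard up against the stop block. Leave the pawl thrown over, and do not shift the wooden box or knock the other things on the bench about.

Things in the scene. Friction and masses are not known exactly. Their poses are not given: they have to be found in the camera images.
- clamp: grey iron base of the box clamp with wooden bed, fixed, base plate 200 x 220 x 12 mm. Origin on the bench under the crank's vertical axis; z up; +y runs along the bed to the wooden box and fixed fence (500 mm); its -x side faces the robot and carries the pawl on a pedestal (84 mm high, at -89, -85 mm). As the jaw opens, the rack slides out to -y at x = -20, z = 23 to 37, to 220 mm from the origin.
- crank (a joint): angle of crank and ratchet wheel, rad, about 0 at the start; grows as it is wound backward (counter-clockwise from above, opening), falls when wound tighter (clockwise). The jaw moves 20 mm per rad: 1.05 to 1.45 turns backward open it fully. Stiff bearing: stays where it is left, needs about 4 to 6 N at the handle. With the pawl down it turns clockwise, clicking, but not back.
- crank_axis (a point): point on the crank's vertical axis, 100 mm above the bench. The crank arm (22 mm wide, 89 to 99 mm above the bench) runs from it to the handle. Below lies the ratchet wheel, 148 mm across, top face 48 mm above the bench, with 8 hooked teeth (0.785 rad apart) on that face, up to 62 mm above the bench.
- crank_handle (a point): middle of the crank's upright wooden handle, 135 mm above the bench, 85 mm from the axis: a round post 26 mm in diameter, 62 mm tall (99 to 161 mm above the bench), fixed to the arm. At crank angle 0 it stands 60 degrees round from the clamp's +x axis towards its +y axis, away from the pawl.
- pawl (a joint): angle of the pawl about its level pin, rad: 0 nose down in the wheel, 2.3 thrown right over, away from the wheel. Its weight (about 300 g) holds it down, or over once past about 1.5. At the start a lip of its nose is caught under a tooth: it lifts only about 0.05 rad, then stops dead. Once the crank has been turned 0.2 to 0.6 rad clockwise and left there, the lever moves under 1 to 3 N.
- pawl_pin (a point): point on the pawl's level pin (along the clamp's x axis) in line with the finger lever; clamp frame (-112, -85, 70) mm. The pawl arm itself (16 mm wide, 86 mm long, nose at clamp (-62, 0)) lies 50 mm nearer to the wheel.
- pawl_bar (a point): middle of the round cross bar (14 mm thick, 40 mm long, parallel to the pin) at the tip of the finger lever, 80 mm from the pin. With the pawl down it is on the clamp's +y side of the pin, 50 degrees above level, 131 mm above the bench. Pushing it from there towards -y, up over the pin and down the far side, throws the pawl over; at 2.3 the lever lies level, pointing to -y.
- jaw_heel (a point): point on the rear face of the sliding jaw (wooden plate 150 x 22 x 82 mm with an iron foot, driven by the rack), the side that looks to the crank; 40 mm above the bench. At the start it is 285 mm along the clamp's +y axis.
- stop: dark iron stop block, an arch over the rack 62 mm wide, 24 mm long and 46 mm high, fixed on the clamp's bed between crank and jaw. Same axes as the clamp; origin at its foot on the clamp's y axis, 12 mm above the bench.
- stop_face (a point): middle of the stop block's face that looks to the jaw; the jaw's heel meets it when the clamp is fully open.
- wooden_box: loose open slatted wooden box 160 x 145 x 90 mm on the clamp's bed, between jaw and fence, about 20 mm clear of the jaw; origin under its centre.
- glue_bottle: loose white bottle, 56 mm across, 120 mm tall, beyond the crank; origin at the centre of its foot.
- mug: loose mug, 80 mm across, 85 mm tall, beyond the crank; origin at the centre of its foot.
- nail_tin: loose plain tin, 72 mm across, 85 mm tall, on the right of the clamp; origin at the centre of its foot.
- hammer: loose hammer, 260 mm long, lying on the robot side of the bed; origin under its middle.
- brush: loose glue brush, 200 mm long, lying at the right of the bench; origin under its middle.
- wood_offcut: loose wooden offcut 45 x 140 x 30 mm, on the right of the clamp; origin under its centre.

How it is judged:
By the outcome, as a careful person would: the job done as asked, in the order asked, and still so for the second after the job is handed in, with the robot touching nothing.
It also fails if it takes over 64 s, if anything falls off the work surface, if the arm or the gripper's body presses on something with over 40 N, if the wrist force passes 120 N, or if a joint passes its speed limit or range.

## Working session

There is one attempt and no reset: what is moved stays moved. The work goes in short steps, each a Python script; the robot and the scene stay as the last script left them, time stands still between calls to the robot, and variables do not carry over. Pictures are saved under pics/ and viewed, and the job is handed in when it is done.

```bash
ls; mkdir -p pics; python3 - <<'E'
from plant import ctrl,sensors,optics
import cv2,numpy as np
for n in ['top','side']:
    p,d=optics.grab_frame(n); cv2.imwrite(f'pics/{n}0.png',p[:,:,::-1]); np.savez(f'pics/{n}0.npz',p=p,d=d)
    c=optics.camera_params(n); print(n,c)
s=sensors.read_state();print(s['t'],s['eef_rot'],ctrl.tcp_to_tips,optics.camera_params('wrist'))
E
```

```text
pics
top {'mtx': array([[380.34259191,   0.        , 316.65601038],
       [  0.        , 380.34259191, 204.06924218],
       [  0.        ,   0.        ,   1.        ]]), 'R': array([[-0.02277743, -0.99973618,  0.00296004],
       [-0.99500769,  0.02238174, -0.09725616],
       [ 0.09716425, -0.00516051, -0.99525498]]), 't': array([ -37.47364689,  605.02087841, 1397.11372813])}
side {'mtx': array([[381.96180726,   0.        , 324.99561884],
       [  0.        , 381.96180726, 200.16440708],
       [  0.        ,   0.        ,   1.        ]]), 'R': array([[-0.86557484, -0.50069656, -0.00911867],
       [-0.24924112,  0.44652402, -0.85935741],
       [ 0.43434901, -0.74156541, -0.51129413]]), 't': array([484.66596058, 268.92489   , 995.5669449 ])}
0.1 [[ 9.60288142e-01  2.79010046e-01 -2.81200877e-04]
 [ 2.79010005e-01 -9.60285869e-01  2.11341496e-03]
 [ 3.19630776e-04 -2.10794518e-03 -9.99997727e-01]] 25.0 {'mtx': array([[320.96370938,   0.        , 317.98225906],
       [  0.        , 320.96370938, 205.68012539],
       [  0.        ,   0.        ,   1.        ]]), 'T_tool_cam': array([[-8.30665432e-04, -9.44440216e-01, -3.28682200e-01,
         8.54038047e+01],
       [ 9.99999533e-01, -6.21872266e-04, -7.40362167e-04,
        -1.51021731e-02],
       [ 4.94829460e-04, -3.28682662e-01,  9.44440291e-01,
        -1.17629020e+02],
       [ 0.00000000e+00,  0.00000000e+00,  0.00000000e+00,
         1.00000000e+00]])}
```

View pics/top0.png

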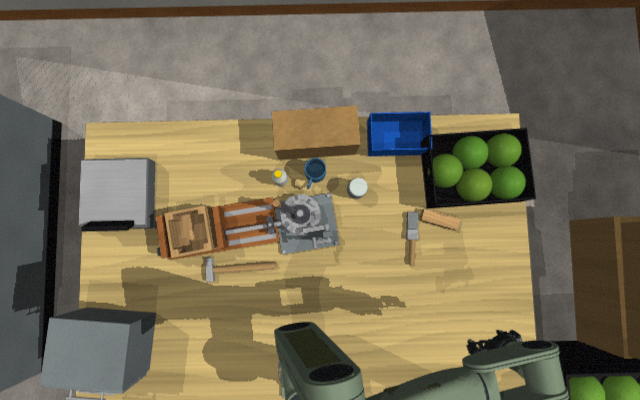

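View pics/side0.png

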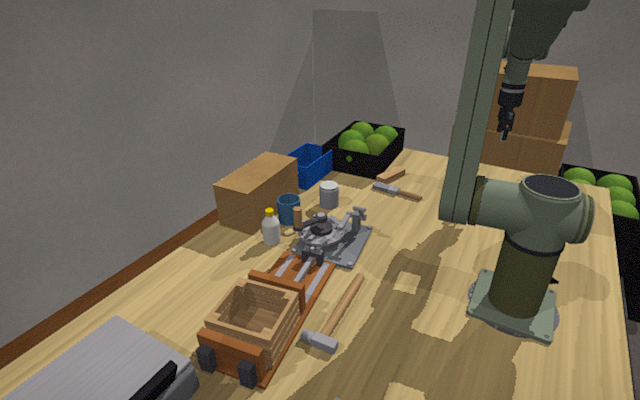

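The top view shows the clamp with its wheel near (300,212), the bed running left to the box at (188,230), and the handle near (275,203). The pawl is near (320,238). In the side view the pawl and bar are near (358,215) and the handle is near (297,215). I'll zoom in.

```bash
python3 - <<'E'
import cv2
a=cv2.imread('pics/top0.png')[160:270,150:350]; cv2.imwrite('pics/topc.png',cv2.resize(a,None,fx=4,fy=4,interpolation=cv2.INTER_CUBIC))
a=cv2.imread('pics/side0.png')[170:300,230:400]; cv2.imwrite('pics/sidec.png',cv2.resize(a,None,fx=4.5,fy=4.5,interpolation=cv2.INTER_CUBIC))
E
```

```text
(no output)
```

View pics/topc.png

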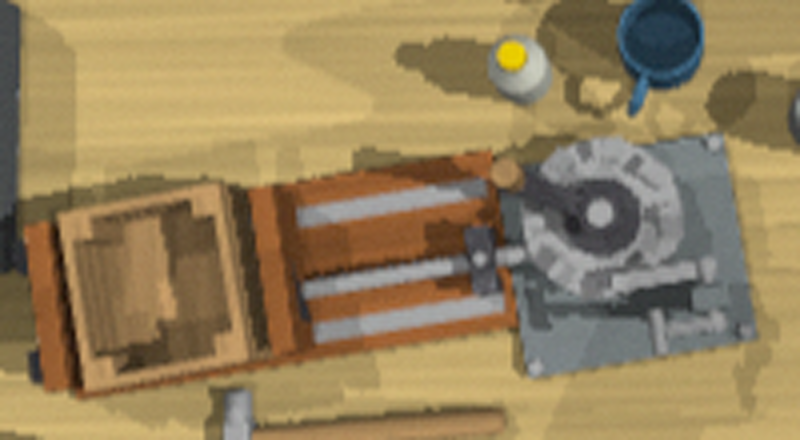

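View pics/sidec.png

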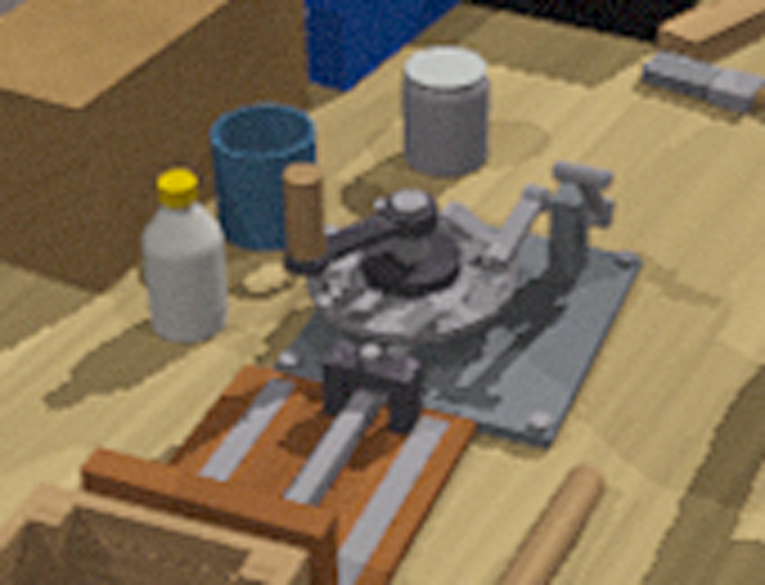

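```bash
cat > h.py <<'E'
import numpy as np,cv2
from plant import ctrl,sensors,optics
def ray(n,u,v,z,st=None):
    c=optics.camera_params(n)
    d=np.linalg.inv(c['mtx'])@[u,v,1.]
    if n=='wrist':
        T=c['T_tool_cam']; R=np.array(st['eef_rot']); o=R@T[:3,3]+st['eef_pos']; d=R@T[:3,:3]@d
    else: o=-c['R'].T@c['t']; d=c['R'].T@d
    return o+d*(z-o[2])/d[2]
def R_down(yaw): # tool x axis direction yaw, z down
    c,s=np.cos(yaw),np.sin(yaw)
    return np.array([[c,s,0],[s,-c,0],[0,0,-1.]])
E
python3 - <<'E'
from h import *
P=lambda u,v,z:ray('top',150+u/4,160+v/4,z).round(1)
Q=lambda u,v,z:ray('side',230+u/4.5,170+v/4.5,z).round(1)
print('axis',P(600,214,108),Q(408,203,108)); print('handle',P(507,172,161),Q(304,172,161))
print('bar',P(658,332,131),Q(582,178,131))
for b in [(715,143),(745,330),(535,368)]: print(P(*b,16))
for b in [(627,260),(540,418),(288,358)]: print(Q(*b,16))
print('mug',P(660,40,85),'bot',P(513,55,118),Q(178,185,118),'tin',ray('top',358,187,85))
print('boxc',P(155,285,102),'fence corners',P(28,228,90),P(80,395,12))
E
```

```text
axis [564.2   8.9 108. ] [561.7  21.5 108. ]
handle [597.9  85.2 161. ] [596.3  92.6 161. ]
bar [459.4 -40.1 131. ] [457.3 -31.5 131. ]
[636.  -97.8  16. ]
[ 458.9 -121.4   16. ]
[428.1  75.9  16. ]
[ 454.7 -112.4   16. ]
[429.8  78.8  16. ]
[607.7 107.1  16. ]
mug [723.2 -47.7  85. ] bot [706.4  82.9 118. ] [702.   91.9 118. ] tin [ 657.33218155 -201.97686261   85.        ]
boxc [510.7 403.  102. ] fence corners [564.5 520.8  90. ] [412.6 501.9  12. ]
```

```bash
python3 - <<'E'
from h import *
yaw=np.radians(9)
for k in [0,np.pi/2,np.pi,-np.pi/2]:
    print(k,[ (lambda q:None if q is None else np.round(q,2))(ctrl.solve_ik(np.array(p),R_down(yaw+k))) for p in [(540,30,270),(563,13,133)]])
E
```

```text
0 [array([-0.1 ,  0.12,  1.61, -0.  ,  1.41,  1.31]), array([-0.13,  0.31,  1.68, -0.  ,  1.15,  1.28])]
1.5707963267948966 [array([-0.1 ,  0.12,  1.61, -0.  ,  1.41, -0.26]), array([-0.13,  0.31,  1.68, -0.  ,  1.15, -0.29])]
3.141592653589793 [array([-0.1 ,  0.12,  1.61, -0.  ,  1.41, -1.83]), array([-0.13,  0.31,  1.68, -0.  ,  1.15, -1.86])]
-1.5707963267948966 [None, None]
```

```bash
python3 - <<'E'
from h import *
yaw=np.radians(99)
p=np.array([563,13,0])+70*np.array([np.cos(yaw),np.sin(yaw),0])+[0,0,310]
ctrl.move_ptp(p,R_down(yaw)); ctrl.hold(0.2)
s=sensors.read_state(); im,d=optics.grab_frame('wrist')
cv2.imwrite('pics/w1.png',im[:,:,::-1]); np.savez('pics/w1.npz',p=im,d=d,pos=s['eef_pos'],rot=s['eef_rot']); print(s['t'],s['eef_pos'],s['force'])
E
```

```text
2.9417 [552.13660336  81.52627432 309.91375159] [ 0.2862869  -0.29405044  0.02441043]
```

View pics/w1.png

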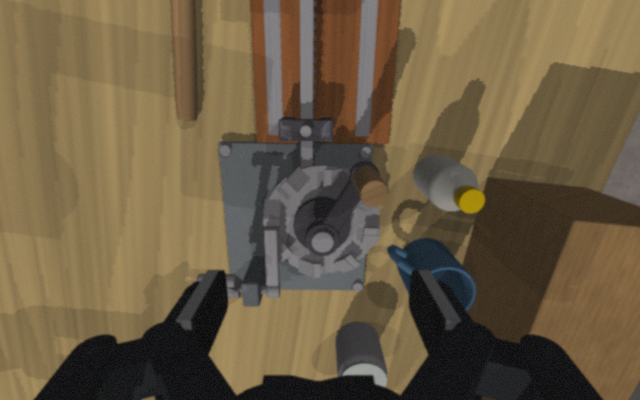

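```bash
python3 - <<'E'
import cv2
a=cv2.imread('pics/w1.png')[110:310,190:400]; cv2.imwrite('pics/w1c.png',cv2.resize(a,None,fx=3,fy=3,interpolation=cv2.INTER_CUBIC))
E
```

```text
(no output)
```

View pics/w1c.png

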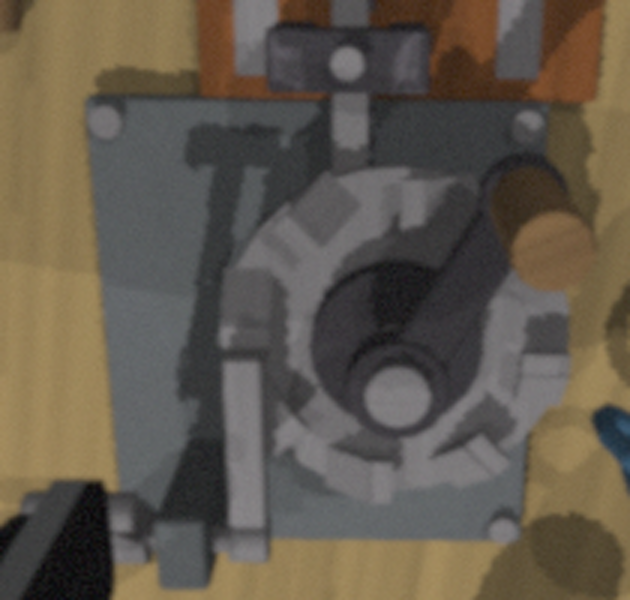

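```bash
cat >> h.py <<'E'
def load(n):
    f=np.load(n); return f['p'],f['d'],dict(eef_pos=f['pos'],eef_rot=f['rot'])
def pt(d,st,u,v):
    c=optics.camera_params('wrist');T=c['T_tool_cam'];z=np.median(d[int(v)-1:int(v)+2,int(u)-1:int(u)+2])
    X=np.linalg.inv(c['mtx'])@[u,v,1.]*z; R=np.array(st['eef_rot']); return R@(T[:3,:3]@X+T[:3,3])+st['eef_pos']
E
python3 - <<'E'
from h import *
p,d,st=load('pics/w1.npz')
for n,u,v,z in [('b1',105,122,16),('b2',527,125,16),('b3',503,528,16),('hub',397,397,108),('handle',553,250,161),('stoptop',348,63,58),('stopedgeL',275,28,58),('stopedgeR',428,32,58),('plateTL',88,97,12),('plateTR',547,97,12),('plateBR',523,541,12),('pawlarm',246,440,70),('ped',185,552,84),('leverpin',130,520,70)]:
    U,V=190+u/3,110+v/3
    print(n,ray('wrist',U,V,z,st).round(1),pt(d,st,U,V).round(1))
E
```

```text
b1 [432.2  79.6  16. ] [432.4  79.8  17. ]
b2 [610.5 106.2  16. ] [610.4 106.3  16.6]
b3 [639.2 -91.4  16. ] [639.  -90.8  17. ]
hub [567.8  14.5 108. ] [568.   13.7 106.3]
handle [600.3  92.8 161. ] [600.2  92.8 161.1]
stoptop [532.1 124.7  58. ] [532.2 125.6  66. ]
stopedgeL [503.4 133.1  58. ] [503.3 132.9  56.2]
stopedgeR [559.8 140.5  58. ] [560.1 140.1  53. ]
plateTL [423.3  88.3  12. ] [423.   88.2  11.1]
plateTR [617.2 118.7  12. ] [617.2 118.6  11.7]
plateBR [651.6 -99.8  12. ] [ 6.549e+02 -1.076e+02 -3.000e-01]
pawlarm [512.3 -32.6  70. ] [512.7 -29.8  75.2]
ped [493.8 -81.   84. ] [493.8 -81.1  83.8]
leverpin [467.2 -78.6  70. ] [480.8 -32.7 137.2]
```

```bash
cat >> h.py <<'E'
AX=np.array([567.8,14.3]); YAW=np.radians(8.4); RAD=85.
ex=np.array([np.cos(YAW),np.sin(YAW),0]); ey=np.array([-np.sin(YAW),np.cos(YAW),0])
def clamp(x,y,z): return np.array([AX[0],AX[1],0])+x*ex+y*ey+[0,0,z]
def hp(th,z=132): return np.array([AX[0]+RAD*np.cos(th),AX[1]+RAD*np.sin(th),z])
def log(tag=''):
    s=sensors.read_state(); p=s['eef_pos']-np.r_[AX,0]
    print(tag,'t',round(s['t'],2),'pos',np.round(s['eef_pos'],1),'ang',round(np.degrees(np.arctan2(p[1],p[0])),1),'r',round(np.hypot(p[0],p[1]),1),'F',np.round(s['force'],1),'w',round(s['grip_width'],1)); return s
E
python3 - <<'E'
from h import *
th=np.arctan2(92.8-AX[1],600.3-AX[0]); print(np.degrees(th))
log()
ctrl.gripper_to(60)
ctrl.move_ptp(hp(th,215),R_down(th)); log()
ctrl.move_l(hp(th),vel=100,threshold=8); log('down')
ctrl.gripper_to(20,40); log('grip')
for a in np.linspace(th,th-0.42,4)[1:]:
    ctrl.move_l(hp(a),R_down(a),vel=60); log('cw')
E
```

```text
67.50982197288722
 t 2.99 pos [552.1  81.7 309.9] ang 103.1 r 69.2 F [ 0.5  0.7 -0.4] w 85.6
 t 3.97 pos [600.3  92.9 215. ] ang 67.5 r 85.0 F [-0.6 -0.6  0.5] w 60.0
down t 4.95 pos [601.1  92.8 132.9] ang 67.0 r 85.3 F [0.1 0.  0. ] w 60.4
grip t 5.36 pos [600.7  92.9 133. ] ang 67.3 r 85.2 F [-1.3  0.2  4.1] w 24.9
cw t 5.71 pos [611.9  87.3 132.9] ang 58.9 r 85.3 F [ 0.5 -1.1  5.2] w 24.9
cw t 6.06 pos [621.6  80.5 132.9] ang 50.9 r 85.3 F [ 0.6 -1.7  4.6] w 25.0
cw t 6.41 pos [630.4  72.3 132.9] ang 42.8 r 85.3 F [ 0.8 -1.8  4.5] w 24.5
```

```bash
python3 - <<'E'
from h import *
a=np.radians(67.5)-0.42
ctrl.hold(0.1); ctrl.gripper_to(60); ctrl.move_l(hp(a,215),vel=150); log()
R=R_down(YAW+np.pi/2)
ctrl.move_ptp(clamp(-112,60,240),R); ctrl.gripper_to(0)
s=sensors.read_state(); im,d=optics.grab_frame('wrist')
cv2.imwrite('pics/w2.png',im[:,:,::-1]); np.savez('pics/w2.npz',p=im,d=d,pos=s['eef_pos'],rot=s['eef_rot']); log()
E
```

```text
t 7.64 pos [628.9  72.8 214.2] ang 43.7 r 84.6 F [-0.   0.4  0.2] w 60.0
 t 9.24 pos [448.3  57.3 240. ] ang 160.2 r 127.0 F [-0.2 -0.1 -0.9] w 0.1
```

View pics/w2.png

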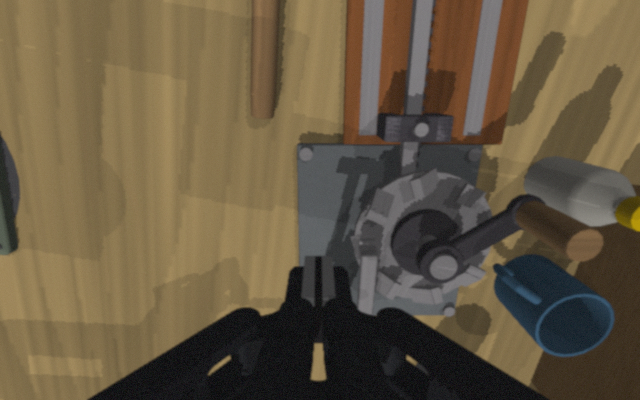

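The handle has moved to about 43° and shows at (583,243). The bar is hidden behind the fingers, as predicted, so I'll push the lever now.

```bash
python3 - <<'E'
from h import *
T=25
ctrl.move_l(clamp(-112,8,122+T),vel=200); log()
for y in np.arange(-10,-131,-15):
    z=122+max(0,(-50-y))*0.12
    hit=ctrl.move_l(clamp(-112,y,z+T),vel=70,threshold=12); s=log(f'y={y} hit {hit}'); 
    if hit: break
E
```

```text
t 9.93 pos [456.4   5.9 147.6] ang -175.7 r 111.8 F [0.5 0.3 1.1] w 0.2
y=-10 hit False t 10.33 pos [458.9 -12.3 147.6] ang -166.3 r 112.1 F [-0.7  0.3 -0.2] w 0.2
y=-25 hit False t 10.7 pos [460.7 -27.2 146.9] ang -158.8 r 114.8 F [-0.   1.4 -1. ] w -0.2
y=-40 hit False t 11.07 pos [462.9 -42.  146.9] ang -151.8 r 119.0 F [-0.5 -1.1  0.7] w 0.4
y=-55 hit False t 11.43 pos [465.2 -57.1 147.6] ang -145.2 r 125.0 F [ 0.9 -0.3  0.2] w 0.0
y=-70 hit False t 11.8 pos [467.4 -72.  149.5] ang -139.3 r 132.4 F [-0.   0.5  0. ] w -0.1
y=-85 hit False t 12.17 pos [469.6 -86.8 151.4] ang -134.2 r 140.9 F [-0.4 -0.5  0.4] w -0.1
y=-100 hit False t 12.53 pos [ 471.8 -101.7  153.2] ang -129.6 r 150.5 F [-0.2  0.6 -0.1] w 0.3
y=-115 hit False t 12.9 pos [ 474.  -116.4  155. ] ang -125.7 r 160.9 F [ 0.4 -0.1 -0.1] w 0.1
y=-130 hit False t 13.27 pos [ 476.2 -131.2  156.8] ang -122.2 r 172.0 F [ 0.2 -0.6  0.1] w 0.4
```

```bash
python3 - <<'E'
from h import *
ctrl.move_l(clamp(-112,-110,240),vel=200)
s=sensors.read_state(); im,d=optics.grab_frame('side'); log()
a=im[170:300,230:400]; cv2.imwrite('pics/s3.png',cv2.resize(a,None,fx=4.5,fy=4.5,interpolation=cv2.INTER_CUBIC)[:,:,::-1])
E
```

```text
t 13.89 pos [ 472.1 -110.5  238.5] ang -127.5 r 157.3 F [-0.9  0.2  0.2] w -0.0
```

View pics/s3.png

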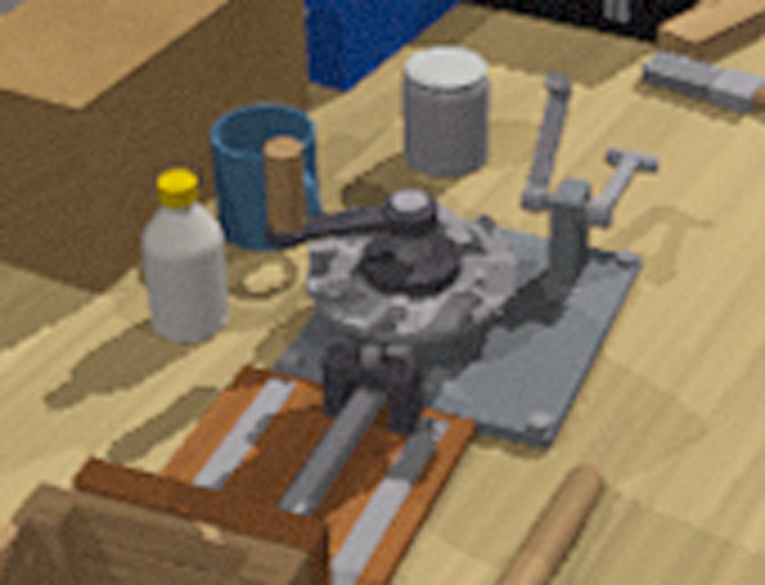

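The pawl is thrown over: its arm stands up at (550,130) and the lever lies towards -y with the bar at (632,160). I'll press it down lightly to confirm it's at its end.

```bash
python3 - <<'E'
from h import *
ctrl.move_l(clamp(-112,-163,150),vel=200)
h=ctrl.move_l(clamp(-112,-163,95),vel=50,threshold=4); s=log(str(h)); print('tip z',s['eef_pos'][2]-25)
ctrl.move_l(clamp(-112,-163,225),vel=200); log()
E
```

```text
True t 15.5 pos [ 480.3 -163.1   99.4] ang -116.3 r 197.8 F [-1.4  0.3  6. ] w -0.2
tip z 74.3719948691282
 t 16.28 pos [ 480.  -162.9  223.5] ang -116.4 r 197.8 F [ 0.   0.7 -0.6] w 0.4
```

```bash
python3 - <<'E'
from h import *
for base in (0,):
    out=[]
    for y in range(-90,270,10):
        r=[]
        for k in (0,180):
            t=np.radians(y+k); q=ctrl.solve_ik(hp(t,136),R_down(np.radians(y))); r.append(None if q is None else np.round(q[5],2))
        out.append((y,*r))
    print(out)
E
```

```text
[(-90, None, None), (-80, np.float64(2.7), None), (-70, np.float64(2.54), np.float64(2.81)), (-60, np.float64(2.38), np.float64(2.62)), (-50, np.float64(2.22), np.float64(2.43)), (-40, np.float64(2.07), np.float64(2.23)), (-30, np.float64(1.92), np.float64(2.03)), (-20, np.float64(1.76), np.float64(1.83)), (-10, np.float64(1.61), np.float64(1.63)), (0, np.float64(1.46), np.float64(1.42)), (10, np.float64(1.31), np.float64(1.22)), (20, np.float64(1.16), np.float64(1.01)), (30, np.float64(1.0), np.float64(0.82)), (40, np.float64(0.85), np.float64(0.62)), (50, np.float64(0.69), np.float64(0.43)), (60, np.float64(0.53), np.float64(0.25)), (70, np.float64(0.36), np.float64(0.07)), (80, np.float64(0.19), np.float64(-0.11)), (90, np.float64(0.02), np.float64(-0.28)), (100, np.float64(-0.15), np.float64(-0.44)), (110, np.float64(-0.33), np.float64(-0.6)), (120, np.float64(-0.52), np.float64(-0.76)), (130, np.float64(-0.71), np.float64(-0.92)), (140, np.float64(-0.91), np.float64(-1.07)), (150, np.float64(-1.11), np.float64(-1.23)), (160, np.float64(-1.31), np.float64(-1.38)), (170, np.float64(-1.52), np.float64(-1.53)), (180, np.float64(-1.72), np.float64(-1.68)), (190, np.float64(-1.93), np.float64(-1.83)), (200, np.float64(-2.13), np.float64(-1.99)), (210, np.float64(-2.33), np.float64(-2.14)), (220, np.float64(-2.52), np.float64(-2.3)), (230, np.float64(-2.71), np.float64(-2.45)), (240, None, np.float64(-2.62)), (250, None, np.float64(-2.78)), (260, None, None)]
```

```bash
cat >> h.py <<'E'
def grasp(deg,yawdeg,z=136):
    a=np.radians(deg);R=R_down(np.radians(yawdeg))
    ctrl.move_ptp(hp(a,215),R); ctrl.gripper_to(60)
    h=ctrl.move_l(hp(a,z),vel=150,threshold=10); s=log(f'down hit {h}')
    if h: raise SystemExit('hit')
    ctrl.gripper_to(20,40); log('grip')
def wind(d0,d1,off,step=14,vel=110,thr=25,z=136):
    n=int(np.ceil(abs(d1-d0)/step))
    for i,a in enumerate(np.linspace(d0,d1,n+1)[1:]):
        h=ctrl.move_l(hp(np.radians(a),z),R_down(np.radians(a+off)),vel=vel,threshold=thr)
        s=sensors.read_state(); t=np.array([-np.sin(np.radians(a)),np.cos(np.radians(a)),0])
        if h or i%3==0: log(f'{a:.0f} hit {h} Ft {s["force"]@t:.1f}')
        if h: return a
    return None
def release(deg):
    ctrl.hold(0.05); ctrl.gripper_to(60); ctrl.move_l(hp(np.radians(deg),215),vel=200); log('released')
E
python3 - <<'E'
from h import *
grasp(43.4,43.4)
r=wind(43.4,225,0)
print(r); log()
E
```

```text
down hit False t 18.85 pos [630.1  72.7 136.6] ang 43.1 r 85.4 F [ 0.5 -0.7  0.3] w 60.1
grip t 19.25 pos [630.6  72.6 137.7] ang 42.9 r 85.7 F [-0.2 -1.5  5.2] w 25.1
57 hit False Ft -0.3 t 19.64 pos [615.1  86.  137.7] ang 56.6 r 85.9 F [0.9 0.9 5.6] w 25.0
99 hit False Ft 0.1 t 20.82 pos [554.8  99.3 137.7] ang 98.7 r 86.0 F [-0.7  3.9  8.2] w 25.4
141 hit False Ft 0.9 t 21.99 pos [500.8  68.9 137.6] ang 140.8 r 86.5 F [-7.1  4.5 13.5] w 25.2
183 hit False Ft -1.3 t 23.17 pos [480.8   9.7 137.6] ang -177.0 r 87.1 F [-12.3   0.7  20. ] w 24.8
225 hit False Ft -1.3 t 24.34 pos [507.  -47.7 137.5] ang -134.4 r 86.8 F [-6.9 -5.1 12.4] w 25.1
None
 t 24.34 pos [507.  -47.7 137.5] ang -134.4 r 86.8 F [-6.9 -5.1 12.4] w 25.1
```

```bash
sed -i 's/AX=np.array(\[567.8,14.3\])/AX=np.array([566.6,14.1])/' h.py; python3 - <<'E'
from h import *
release(225)
grasp(225,45)
r=wind(225,423,-180)
print(r); log()
E
```

```text
released t 25.37 pos [506.2 -45.9 214.6] ang -135.2 r 85.1 F [-0.8  0.6  0. ] w 59.9
down hit False t 28.91 pos [507.1 -46.1 136.5] ang -134.7 r 84.7 F [ 0.4 -0.5  1.1] w 59.8
grip t 29.31 pos [507.7 -46.5 137.5] ang -134.2 r 84.5 F [ 0.2 -1.2  4.4] w 25.3
238 hit False Ft -0.9 t 29.69 pos [522.8 -58.2 137.4] ang -121.2 r 84.5 F [-0.3  1.2  7.6] w 25.3
278 hit False Ft -2.0 t 30.84 pos [578.8 -70.2 137.4] ang -81.7 r 85.2 F [-1.9 -0.6  6.4] w 25.0
317 hit False Ft -2.6 t 31.99 pos [629.7 -43.6 137.5] ang -42.5 r 85.5 F [-2.3 -1.5  6.3] w 25.3
357 hit False Ft -2.6 t 33.14 pos [651.7   9.1 137.4] ang -3.3 r 85.3 F [-1.3 -2.5  6.5] w 25.0
397 hit False Ft -2.2 t 34.29 pos [635.2  63.8 137.4] ang 35.9 r 84.7 F [-0.8 -3.3  6. ] w 25.1
None
 t 35.06 pos [605.8  88.7 137.4] ang 62.3 r 84.3 F [ 0.6 -5.2  5.5] w 25.1
```

```bash
python3 - <<'E'
from h import *
release(423)
grasp(423,63)
r=wind(423,500,-360,step=13,vel=90,thr=14)
if r is None: r=wind(500,560,-360,step=5,vel=50,thr=14)
print(r); log()
im,d=optics.grab_frame('top'); a=im[160:270,150:350]; cv2.imwrite('pics/t4.png',cv2.resize(a,None,fx=4,fy=4,interpolation=cv2.INTER_CUBIC)[:,:,::-1])
E
```

```text
released t 36.08 pos [604.9  89.9 214.6] ang 63.2 r 84.9 F [-0.5 -0.7 -0.5] w 60.1
down hit False t 39.62 pos [605.8  89.8 136.6] ang 62.6 r 85.3 F [ 0.2 -0.1 -0.2] w 60.0
grip t 40.02 pos [606.3  89.8 137.7] ang 62.3 r 85.5 F [0.1 0.  4.5] w 25.0
436 hit False Ft 0.7 t 40.4 pos [587.9  96.6 137.7] ang 75.5 r 85.2 F [-0.8 -0.2  6.5] w 25.3
474 hit False Ft 2.9 t 41.52 pos [531.9  91.4 137.6] ang 114.2 r 84.8 F [-2.9 -0.6  7.5] w 25.2
505 hit False Ft 3.2 t 42.58 pos [497.2  62.6 137.6] ang 145.1 r 84.6 F [-4.2 -0.9  9.6] w 25.1
520 hit False Ft -3.8 t 43.48 pos [487.7  44.2 137.6] ang 159.1 r 84.5 F [-0.1  4.1  7.7] w 24.8
525 hit True Ft -6.9 t 43.68 pos [488.5  43.7 137.5] ang 159.2 r 83.5 F [3.5 6.2 0.5] w 25.5
525.0
 t 43.68 pos [488.5  43.7 137.5] ang 159.2 r 83.5 F [3.5 6.2 0.5] w 25.5
```

View pics/t4.png

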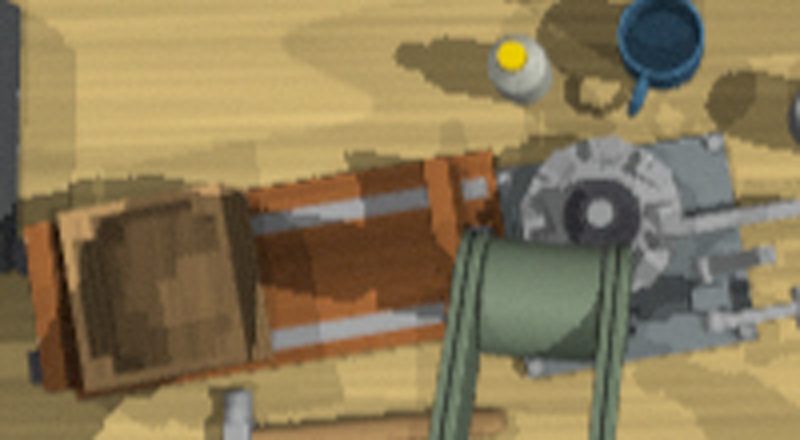

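The handle stopped at about 519°, against a predicted 520°, and the jaw at (440,215) is up by the stop block. I'll give one firmer nudge, then release and check.

```bash
python3 - <<'E'
from h import *
a=np.radians(526); h=ctrl.move_l(hp(a,136),R_down(a-2*np.pi),vel=40,threshold=22); log(str(h))
a=np.radians(520)
ctrl.hold(0.1); ctrl.gripper_to(60); s=log(); 
p=s['eef_pos'].copy(); p[2]=220; ctrl.move_l(p,vel=200); log()
ctrl.move_ptp(clamp(-20,190,310),R_down(YAW+np.pi/2)); ctrl.hold(0.2)
s=sensors.read_state(); im,d=optics.grab_frame('wrist')
cv2.imwrite('pics/w5.png',im[:,:,::-1]); np.savez('pics/w5.npz',p=im,d=d,pos=s['eef_pos'],rot=s['eef_rot']); log()
im,d=optics.grab_frame('side'); cv2.imwrite('pics/s5.png',im[:,:,::-1])
E
```

```text
True t 43.97 pos [488.7  43.7 137.5] ang 159.2 r 83.4 F [3.7 6.5 0.5] w 25.1
 t 44.5 pos [487.4  42.4 136.7] ang 160.3 r 84.1 F [-0.2  0.1  0.1] w 59.8
 t 45.07 pos [487.   42.4 219.5] ang 160.4 r 84.5 F [-0.2 -0.5 -1. ] w 60.2
 t 46.65 pos [519.  198.7 309.7] ang 104.5 r 190.6 F [0.  0.2 0. ] w 60.0
```

View pics/w5.png

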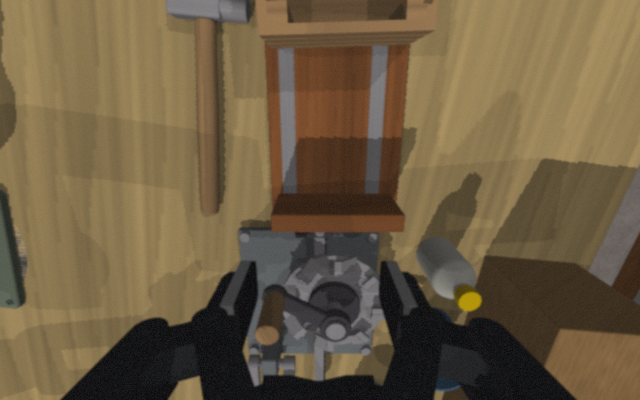

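View pics/s5.png

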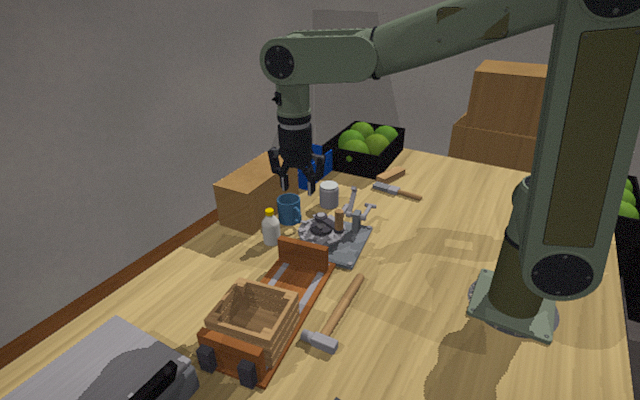

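```bash
python3 - <<'E'
from h import *
p,d,st=load('pics/w5.npz')
def c(P): v=P-np.r_[AX,0]; return np.round([v@ex,v@ey,P[2]],1)
for u,v in [(338,218),(338,223),(338,227),(338,229),(338,231),(338,233),(380,227),(320,240)]: print((u,v),c(pt(d,st,u,v)),p[v,u])
for u,v in [(271,333)]: P=ray('wrist',u,v,161,st); print('handle',c(P),np.degrees(np.arctan2(P[1]-AX[1],P[0]-AX[0])))
p1,_,s1=load('pics/w1.npz'); 
for n in ('stopedgeL',190+275/3,110+28/3),('stopedgeR',190+428/3,110+32/3): print(c(ray('wrist',n[1],n[2],58,s1)))
a=np.load('pics/top0.npz')['p'].astype(int); b=optics.grab_frame('top')[0].astype(int)
df=np.abs(a-b).sum(2)
cv2.imwrite('pics/d.png',np.vstack([a[150:290,140:480],b[150:290,140:480]]).astype(np.uint8)[:,:,::-1].repeat(2,0).repeat(2,1))
E
```

```text
(338, 218) [  2.2 144.5  94.8] [99 64 37]
(338, 223) [  2.3 138.3  94.3] [103  63  39]
(338, 227) [  2.4 133.9  95.4] [102  66  36]
(338, 229) [  2.4 131.4  95.2] [104  66  40]
(338, 231) [  2.5 128.7  94.6] [94 63 42]
(338, 233) [  5.  110.   58.2] [62 58 59]
(380, 227) [ 49.5 133.7  94.8] [112  72  44]
(320, 240) [-17.5  90.4  37. ] [110 106 109]
handle [-67.9  44.8 161. ] 154.96576800001023
[-45.1 127.   58. ]
[ 11.8 126.   58. ]
```

View pics/d.png

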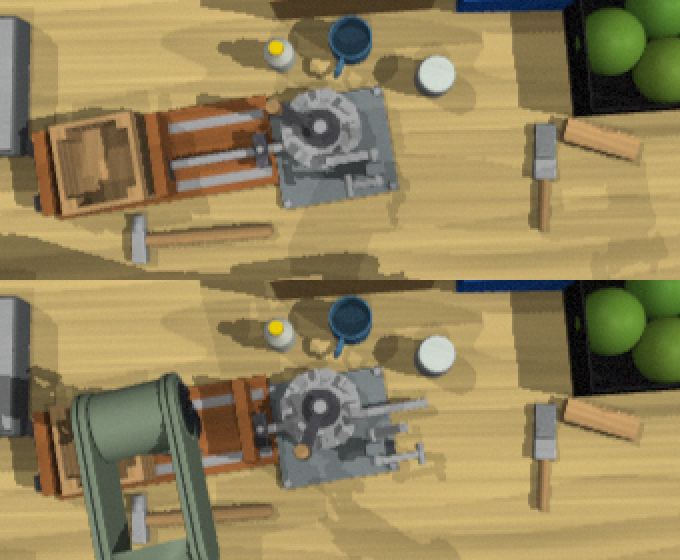

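```bash
python3 - <<'E'
from h import *
p,d,st=load('pics/w5.npz')
a=p[260:390,220:400]; cv2.imwrite('pics/w5c.png',cv2.resize(a,None,fx=4,fy=4,interpolation=cv2.INTER_CUBIC)[:,:,::-1])
Q=[]
for v in range(310,365):
  for u in range(250,300):
    if d[v,u]>0:
      P=pt(d,st,u,v)
      if 155<P[2]<166: Q.append((u,v,*P))
Q=np.array(Q); print(len(Q),Q.min(0).round(1),Q.max(0).round(1))
m=(Q[:,2:4].min(0)+Q[:,2:4].max(0))/2; print(m,np.degrees(np.arctan2(*(m-AX)[::-1])),np.hypot(*(m-AX)))
E
```

```text
456 [254.  322.  475.3  32.5 155. ] [278.  344.  500.4  57.6 161.4]
[487.81594435  45.09321981] 158.52559315329924 84.66113098094362
```

View pics/w5c.png

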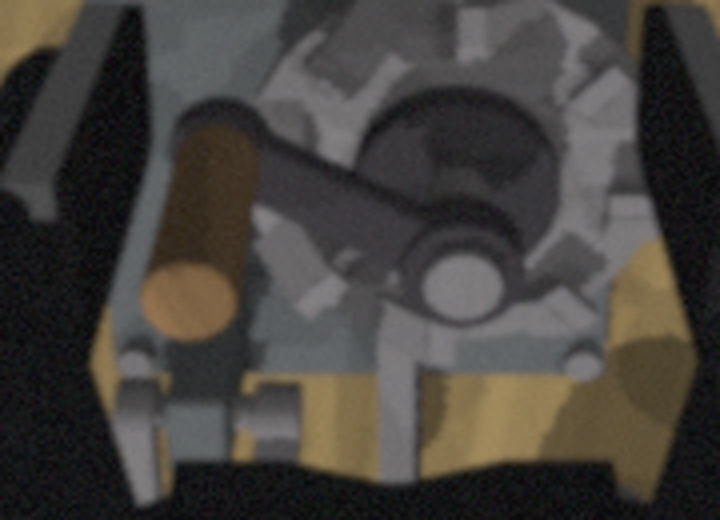

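```bash
python3 - <<'E'
from h import *
log(); ctrl.finish_job()
E
```

```text
t 46.75 pos [519.1 198.8 310. ] ang 104.4 r 190.8 F [ 0.5  0.1 -0.6] w 60.0
the job is handed in; nothing more can be done
```

The clamp is open and the job was handed in at 46.8 s, inside the 64 s limit. I eased the crank 0.42 rad clockwise, pushed the finger lever right over, then wound the crank back about 1.26 turns past its starting angle in three grips.

**Pawl:** it was still thrown over in the last images. A light press before winding met the lever's bar within about 3 mm of its fully-over height.

**Jaw:** the handle stalled at about 519°, against about 520° predicted from the stop block's position. A second push of over 22 N did not move it. The wrist camera put the jaw's rear edge at about 128 mm and the stop face at about 126.5 mm. That gap is within the 2 mm calibration error, so the contact rests mainly on the stall.

**Surroundings:** the bottle, mug, tin, hammer, brush and offcut looked unmoved in the before and after top views. The arm hid part of the wooden box in the last top view. It looked in place in the side view and in the earlier top view, and the jaw only moved away from it.

**Disagreements:**
- My first estimate of the crank axis was about 1 mm off. During the first winding stroke that caused up to about 12 N sideways and 20 N upward, and I corrected it for the later strokes.
- One hand-picked pixel put the final handle angle at 155°. The depth data gave 158.5°, which agrees with where the arm stopped (159°).

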